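# Offer a cranked lock lever up to the bare spindle

## Task

The twin lock housing has one lever fitted and one spindle still bare, with only its thrust washer on. Pick up the loose cast lever by its balance point, keeping it level all the way, and bring its hub bore over the bare spindle with its drive pin over the slot in that spindle's bolt, as the fitted lever lies. Finish while holding it there, still and level, about 30 mm clear above the spindle's tip and ready to go down, without bumping the lock or disturbing the other things on the shelf.

Things in the scene. Friction and masses are not known exactly. Their poses are not given: they have to be found in the camera images.
- lever: loose cast-iron lever, 0.6 kg, flat on the shelf: round hub (46 across, 32 high, 20 bore) at one end; a 14 wide, 16 high bar (9 to 25 above the hub's underside) runs straight along +x to 98, is cranked to y = +18 and ends 175 from the bore in a boss (24 across, 29 high) with a 10 mm pin down. Origin: bore axis at the hub's underside; x from hub along the bar, z up; a clamp lug at -y of the hub
- lever_balance (a point): the lever's balance point, over its centre of mass along its length: on the bar's straight part, 47 mm from the bore axis along the lever's x, y = 0, 17 above the hub's underside (bar's mid-height). The centre of mass lies within 4 mm of it. The straight bar is free for fingers from x = 25 to 90
- lever_pin (a point): the foot of the lever's drive pin: x = 175, y = +18 from the bore axis, at the height of the hub's underside
- housing: fixed twin lock, cover off: copper case 240 (x) x 210 (y), flange 260 x 230, deck 36 above the shelf. Origin under its centre. Two upright steel spindles, 16 across, tips 80 above the shelf, at x = -85, y = +50 and -50. Two bolts, 9 high, cross its +x end; slots at x = +90, y = +68 and -32 take the pins of the levers on the +50 and -50 spindles. Levers lie with x along the housing's x
- fitted_lever: the lever already fitted: same casting, fixed on either one of the two spindles (it varies) under a brass cap nut that reaches 89 above the shelf. Origin: on that spindle's axis at deck height (36 above the shelf); its x is the housing's x. It cannot be taken off
- washer: brass thrust washer, 30 across, 3 thick, fixed round the bare spindle that waits for its lever. Origin: on that spindle's axis at deck height, 36 above the shelf (the spindle's tip is 44 above it); axes parallel to the housing's
- token1: one of three flat steel tokens, 30 across, 4 thick (origin under its centre); leave it
- token2: a steel token as token1; leave it
- token3: a steel token as token1; leave it
- key_ring: heavy iron ring, 76 across, 8 thick, with three iron keys reaching out along its x; origin under the ring's centre; leave it
- bezel: flat brass coin-slot bezel 45 x 75 x 6; origin under its centre; leave it
- padlock: brass padlock lying flat, body 44 x 50 x 22, shackle along its x; leave it
- spanner: steel spanner 170 long lying flat; leave it
- oil_can: round oil can 66 across, 115 high with a thin bent spout to 178; origin under its centre; leave it
There are look-alikes about, which are no part of the job. Leave any red look-alike of the lever alone.

How it is judged:
On the way:
1. the lever is lifted clear of the shelf by its balance point, level (contact force between the fingers and lever above 1 N and x of the grasp point in the frame of lever between 0.031 and 0.063 m and distance between the grasp point and lever_balance below 0.045 m and height (world z) of lever above 0.02 m and angle between lever's own z axis and vertical below 0.1 rad), for 0.2 s.
At the end, for the whole second after the job is handed in: Fingers hold the lever within 16 mm of balance along the bar; level to 4 deg; bore within 8 mm of the washer spindle's axis, turned as the housing to 4.5 deg, pin within 12 mm of its slot, hub 10 to 60 mm above the spindle tip; still, touching no lock part; bystanders within 20 mm of their start (contact force between the fingers and lever above 1 N and x of the grasp point in the frame of lever between 0.031 and 0.063 m and distance between the grasp point and lever_balance below 0.045 m and angle between lever's own z axis and vertical below 0.07 rad and horizontal distance between lever and washer below 0.008 m and angle between the x axis of lever and the x axis of housing, either way round below 0.08 rad and x of lever_pin in the frame of washer between 0.163 and 0.187 m and y of lever_pin in the frame of washer between 0.006 and 0.03 m and z of lever in the frame of washer between 0.054 and 0.104 m and contact force between lever and housing below 0.2 N and contact force between lever and fitted_lever below 0.2 N and linear speed of lever below 0.02 m/s and angular speed of lever below 0.15 rad/s and distance of each of token1, token2, token3, key_ring, bezel, padlock, spanner, oil_can from where it was at the start of the episode below 0.02 m); the arm keeps its last pose, push and grip.
It fails at once if the lever tips more than 12 degrees (angle between lever's own z axis and vertical above 0.21 rad).
It fails at once if the lever is knocked against the lock housing or the fitted lever (contact force between lever and housing above 6 N or contact force between lever and fitted_lever above 6 N).
It fails at once if the robot hits the lock housing or the fitted lever (contact force between any of the arm, the fingers and housing above 10 N or contact force between any of the arm, the fingers and fitted_lever above 10 N).
It fails at once if a bystander is disturbed (distance of any of token1, token2, token3, key_ring, bezel, padlock, spanner, oil_can from where it was at the start of the episode above 0.03 m).
It also fails if it takes over 37 s, if anything falls off the work surface, if the arm or the gripper's body presses on something with over 40 N, if the wrist force passes 120 N, or if a joint passes its speed limit or range.

## Robot

A 7-joint arm with a two-finger parallel gripper is mounted at the origin on the work surface. World frame = base frame: x ahead of the robot, y to its left, z up, the work surface at z = 0. Lengths are in m, angles in rad, forces in N, time in s.
With the tool pointing down it reaches from about 0.4 to 0.85 m from the base axis. Payload 10.4 kg.
Tool frame: the origin (TCP) lies at the very end of the fingers, on their centre line; the grasp point (between the pads) lies 19 mm behind it; z points along the fingers, y is the line along which they close (so a half turn about z gives the same grasp; the last joint's range is limited). The gripper opens to 85 mm and grips with 20 to 120 N. Pads are 22 mm wide; open, the fingers measure 114 mm over their backs; the gripper's body (76 mm by 85 mm) begins 54 mm behind the grasp point. The pads swing forward as they close: fully open they stand 13 mm farther back than shut.
Start: joints at [-1.195, 0.332, -0.065, 1.46, 0.022, 1.35, -0.088], TCP at [0.243, 0.576, 0.231] pointing down, gripper open.
Joint ranges: [-2.6, 2.6], [-0.5, 2.12], [-1.47, 1.34], [0.16, 2.42], [-1.27, 4.41], [0.06, 2.06], [-2.6, 2.6]. Speed limits (rad/s): [2.22, 2.22, 2.79, 2.79, 3.14, 3.14, 3.14].

## Interface

Orientations are given as a unit quaternion [x, y, z, w].
In Python, from workcell import manip, vision, order gives the robot as it stands. The module is installed in compiled form; this text tells all that it offers.
- The arm moves only by the tool move_arm, never from a script. Its argument "motion" is a list of rows, each a list of 3 entries, a list of its own where there are three numbers: the shift along the tool's x, y, z scaled (see below), then the turn, a rotation vector about the tool's x, y, z scaled (see below), then the opening, from -1 (shut) to 1 (fully open). In form: [[[dx, dy, dz], [wx, wy, wz], hand], ...]. A call has 1 to 12 rows; each row shifts and turns the commanded pose from where the row before left it, along the tool's axes as they then stand; what a row does not reach is not made up. The controller multiplies each number of a shift by 0.75 m and each number of a turn by pi/4 rad. A row lasts 1/10 s, in which the tool goes at most 50 mm and 8.59 degrees, less where a joint would pass 70% of its speed; a pose out of reach is approached as far as the arm can. A call with a number of a shift or a turn outside -1 to 1 is refused whole. A call with a gripper value outside its range is refused whole. The fingers move at their own pace and stop on an object; "newtons" is the grip in N (left out, the last holds). Time passes only in rows, so rows that do not move let the fingers close. It gives the time, the measured TCP pose, the force, the opening and the grip force at its end, in the units of the state.
- manip.get_obs(): the state, without advancing time (a new reading comes with each control period).
- vision.camera(name): name is "side" or "top" or "wrist"; returns a dict with "pixels" (480x640x3 uint8, red, green, blue), "fx", "fy", "cx", "cy" (pixels), "k1" (the pictures are not rectified: a ray, as slopes to the right and down, at radius r is drawn at 1 + k1 r^2 times it, then the intrinsics apply), "R" (3x3) and "t" (3): a world point X has camera coordinates R X + t. Camera axes: x right, y down, z forward; pixel columns grow to the right and rows downward; lengths in m; the calibration is good to about 2 mm. A picture is of the moment at which its call begins. There is no depth.
- order.hand_in(): hands the job in; it is judged then, once.
The state is a dict: "clock": time; "joint_pos": joint angles; "joint_velocities": joint speeds; "tau": joint torques, N m; "position": TCP position; "ee_rot": TCP orientation; "ft_force": force on the tool from outside, world axes, zero at the start; "torque": the same for the moment, N m; "grip_width": opening from 0.0 (shut) to 1.0 (fully open); "grasp_force": force on a finger pad.
Only numpy, scipy, OpenCV 4.12 (cv2) and the standard library are available. Lean on these libraries where they do the work, as an engineer would, in place of code of your own. Each camera call takes 0.05 s, during which the arm holds its last target. There are 200 camera calls.

## Working session

There is one attempt and no reset: what is moved stays moved. The work goes in short steps, Python scripts to look and compute and a tool call to move; the robot and the scene stay as the last step left them, time stands still between calls to the robot, and variables do not carry over. Pictures are saved under pics/ and viewed, at most 10 in all, crops included, and the job is handed in when it is done.

Besides the shell and the picture viewer there is one more tool, called after "Call:" in YAML: its name, and indented under it one key for each argument. move_arm: Moves the arm, as the interface text tells. Its arguments: {"type":"object","properties":{"motion":{"type":"array"},"newtons":{"type":"number"}},"required":["motion"]}

```bash
mkdir -p pics; cat > h.py <<'E'
import numpy as np, cv2, pickle
from workcell import manip, vision, order
def snap(n,f):
    c=vision.camera(n); cv2.imwrite(f'pics/{f}.png',c['pixels'][:,:,::-1]); pickle.dump(c,open(f'pics/{f}.pkl','wb')); return c
def load(f): return pickle.load(open(f'pics/{f}.pkl','rb'))
def ray(c,u,v):
    d=np.array([(u-c['cx'])/c['fx'],(v-c['cy'])/c['fy']]); s=d.copy()
    for _ in range(20): s=d/(1+c['k1']*(s@s))
    R=np.array(c['R']); o=-R.T@np.array(c['t']); return o,R.T@np.array([s[0],s[1],1.])
def onz(c,u,v,z):
    o,d=ray(c,u,v); return o+d*(z-o[2])/d[2]
def tri(*obs):
    A=np.zeros((3,3));b=np.zeros(3)
    for c,u,v in obs:
        o,d=ray(c,u,v); d=d/np.linalg.norm(d); P=np.eye(3)-np.outer(d,d); A+=P;b+=P@o
    x=np.linalg.solve(A,b); 
    return x,[float(np.linalg.norm((np.eye(3)-np.outer(d/np.linalg.norm(d),d/np.linalg.norm(d)))@(x-o))) for o,d in [ray(*k) for k in obs]]
def proj(c,X):
    p=np.array(c['R'])@np.array(X)+np.array(c['t']); s=p[:2]/p[2]; s=s*(1+c['k1']*(s@s)); return s[0]*c['fx']+c['cx'],s[1]*c['fy']+c['cy']
E
python3 - <<'E'
from h import *
for n in ['top','side','wrist']:
    c=snap(n,n+'0'); print(n,c['fx'],c['k1'],-np.array(c['R']).T@c['t'],np.round(c['R'],2).tolist())
o=manip.get_obs(); print(o['clock'],o['position'],o['ee_rot'],o['grip_width'])
E
```

```text
top 540.0279557216658 -0.09342479588546602 [ 0.34302672 -0.13977812  1.23675293] [[-0.02, -1.0, -0.02], [-0.98, 0.03, -0.19], [0.19, 0.02, -0.98]]
side 614.454650769676 -0.199991696191426 [ 0.51930132 -1.09395302  1.18613403] [[1.0, -0.01, 0.01], [0.0, -0.76, -0.65], [0.01, 0.65, -0.76]]
wrist 368.8813189479886 0.026203051011328637 [0.17077423 0.6066034  0.37346959] [[0.39, 0.92, -0.0], [0.88, -0.37, 0.3], [0.28, -0.12, -0.95]]
0.15 [0.24260159 0.57569236 0.23070827] [ 1.98083017e-01  9.80185103e-01 -5.25226131e-04 -7.59458587e-05] 0.9979079243118821
```

View pics/top0.png

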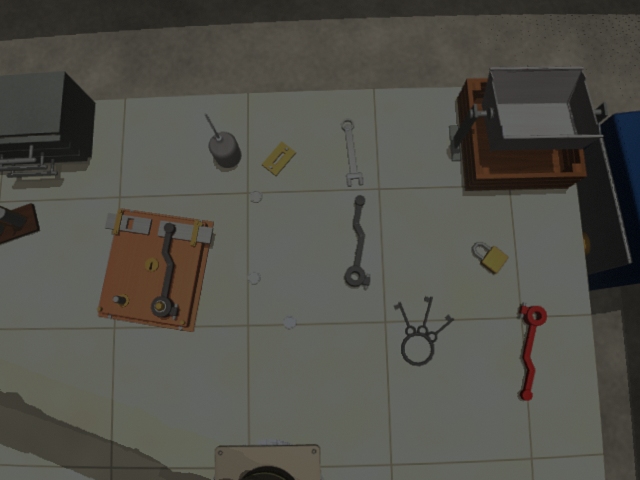

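View pics/side0.png

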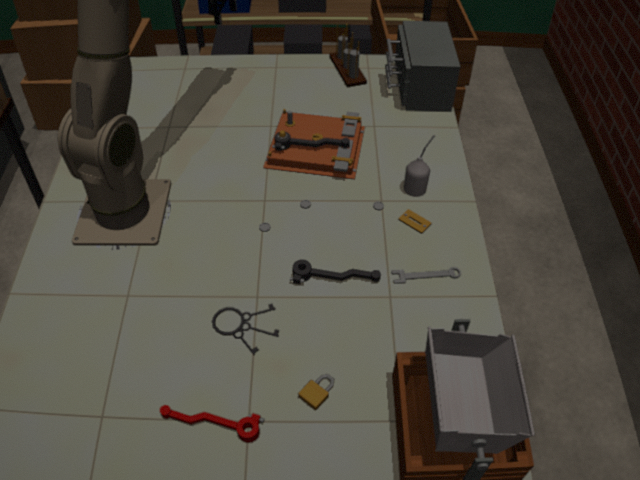

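The top view shows the loose dark lever with its hub near (357,276) and its boss near (359,201). The fitted lever's hub is near (162,306) and the bare spindle near (120,300). In the side view the loose hub is near (302,270) and its boss near (376,275), and the bare spindle is near (290,118). The red look-alike lies elsewhere. I'll enlarge crops of these next.

```bash
python3 - <<'E'
from h import *
def crop(f,u,v,w,h):
    im=load(f)['pixels'][v:v+h,u:u+w,::-1].astype(float); im=np.clip(im*1.7,0,255).astype(np.uint8)
    return cv2.resize(im,(400,300),interpolation=cv2.INTER_CUBIC)
a=np.vstack([np.hstack([crop('top0',300,190,133,100),crop('top0',90,200,160,120)+0]),np.hstack([crop('side0',270,225,133,100),crop('side0',255,95,133,100)])])
cv2.imwrite('pics/comp1.png',a)
E
```

```text
(no output)
```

View pics/comp1.png

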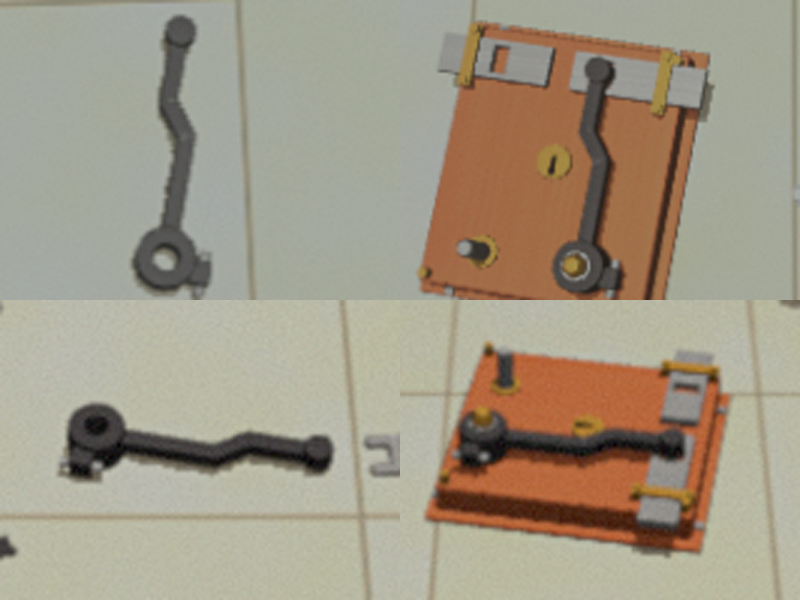

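```bash
python3 - <<'E'
from h import *
T=load('top0');S=load('side0');k=400/133
def t1(x,y): return T,300+x/k,190+y/3
def t2(x,y): return T,90+(x-400)/2.5,200+y/2.5
def s1(x,y): return S,270+x/k,225+(y-300)/3
def s2(x,y): return S,255+(x-400)/k,95+(y-300)/3
for n,a,b,z in [('hub',t1(164,257),s1(96,424),.032),('boss',t1(180,30),s1(319,444),.029),('tip',t2(466,248),s2(505,352),.08),('washer',t2(482,251),s2(505,386),.039),
 ('fhub',t2(577,264),s2(482,423),.068),('fboss',t2(598,70),s2(672,436),.065),('slot',t2(500,60),s2(687,386),.045)]:
    x,e=tri(a,b); print(n,x.round(4),np.round(e,4),'top',onz(*a,z).round(4),'side',onz(*b,z).round(4))
E
```

```text
hub [ 0.4823 -0.203   0.031 ] [0.0004 0.0004] top [ 0.4826 -0.2029  0.032 ] side [ 0.4819 -0.2039  0.032 ]
boss [ 0.6573 -0.2219  0.0295] [0.0002 0.0002] top [ 0.6577 -0.2219  0.029 ] side [ 0.6572 -0.2216  0.029 ]
tip [0.4386 0.3198 0.079 ] [0.0003 0.0003] top [0.4383 0.3194 0.08  ] side [0.439  0.3187 0.08  ]
washer [0.4382 0.3217 0.0357] [0.0008 0.0008] top [0.4387 0.3206 0.039 ] side [0.4377 0.3174 0.039 ]
fhub [0.4218 0.2215 0.0733] [0.0013 0.0013] top [0.4234 0.2234 0.068 ] side [0.4201 0.2273 0.068 ]
fboss [0.5962 0.209  0.068 ] [0. 0.] top [0.5969 0.2099 0.065 ] side [0.5964 0.2125 0.065 ]
slot [0.6138 0.3079 0.0468] [0.0008 0.0008] top [0.6134 0.3084 0.045 ] side [0.6146 0.3104 0.045 ]
```

Call:
move_arm:
  motion:
    - [[-0.036,-0.039,0],[0,0,0],1]
    - [[-0.036,-0.039,0],[0,0,0],1]
    - [[-0.036,-0.039,0],[0,0,0],1]
    - [[-0.036,-0.039,0],[0,0,0],1]
    - [[-0.036,-0.039,0],[0,0,0],1]
    - [[-0.036,-0.039,0],[0,0,0],1]
    - [[-0.036,-0.039,0],[0,0,0],1]
    - [[-0.036,-0.039,0],[0,0,0],1]
    - [[-0.036,-0.039,0],[0,0,0],1]
    - [[-0.036,-0.039,0],[0,0,0],1]
    - [[-0.036,-0.039,0],[0,0,0],1]
    - [[-0.036,-0.039,0],[0,0,0],1]

```text
clock: 1.35
position: [0.4051, 0.1251, 0.2313]
ee_rot: [0.198, 0.98, 0.0, -0.0]
ft_force: [1.6, 1.0, 0.0]
grip_width: 0.998
grasp_force: 0.0
```

Call:
move_arm:
  motion:
    - [[-0.036,-0.039,0],[0,0,0],1]
    - [[-0.036,-0.039,0],[0,0,0],1]
    - [[-0.036,-0.039,0],[0,0,0],1]
    - [[-0.036,-0.039,0],[0,0,0],1]
    - [[-0.036,-0.039,0],[0,0,0],1]
    - [[-0.036,-0.039,0],[0,0,0],1]
    - [[-0.036,-0.039,0],[0,0,0],1]
    - [[-0.02,-0.02,0],[0,0,-0.12],1]
    - [[0,0,0],[0,0,-0.12],1]
    - [[0,0,0],[0,0,0],1]
    - [[0,0,0],[0,0,0],1]

```text
clock: 2.45
position: [0.5075, -0.1546, 0.2311]
ee_rot: [0.106, 0.994, 0.0, -0.0]
ft_force: [-0.9, -0.0, -0.6]
grip_width: 1.0
grasp_force: 0.0
```

```bash
python3 - <<'E'
from h import *
from scipy.spatial.transform import Rotation as R
o=manip.get_obs(); print(o['clock'],o['position'],R.from_quat(o['ee_rot']).as_matrix().round(3),o['joint_pos'],o['joint_velocities'])
c=snap('wrist','wrist1')
print(proj(c,[.4824,-.203,.032]),proj(c,[.6573,-.2219,.029]),proj(c,[.5284,-.2128,.025]))
E
```

```text
2.45 [ 0.50748778 -0.1545702   0.23109175] [[-0.977  0.211 -0.   ]
 [ 0.211  0.977  0.   ]
 [ 0.     0.    -1.   ]] [-0.42167264  0.12887642  0.69388861  1.74264255 -0.08563611  1.30102161
  1.64929616] [-0.00708109 -0.00868905 -0.001783    0.0007315   0.00121202 -0.00062402
 -0.00059428]
(np.float64(260.4714948697157), np.float64(189.95019536502986)) (np.float64(285.45856924663104), np.float64(349.1729745644342)) (np.float64(263.91627770486593), np.float64(235.63515351032717))
```

View pics/wrist1.png

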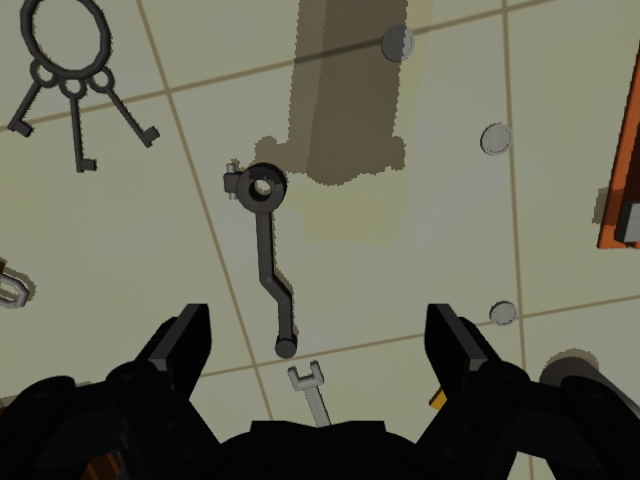

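The wrist view shows the lever hub at about (263,188) and the boss at (286,346). My predictions were (260,190) and (285,349), so the measurement agrees within about 2 mm. I'll go down over the balance point.

Call:
move_arm:
  motion:
    - [[-0.0145,-0.0233,0],[0,0,0],1]
    - [[-0.0145,-0.0233,0],[0,0,0],1]
    - [[-0.0145,-0.0233,0],[0,0,0],1]
    - [[0,0,0.04],[0,0,0],1]
    - [[0,0,0.04],[0,0,0],1]
    - [[0,0,0.04],[0,0,0],1]
    - [[0,0,0.04],[0,0,0],1]
    - [[0,0,0.02],[0,0,0],1]
    - [[0,0,0.02],[0,0,0],1]
    - [[0,0,0],[0,0,0],1]

```text
clock: 3.5
position: [0.528, -0.2125, 0.0801]
ee_rot: [0.105, 0.994, 0.0, -0.001]
ft_force: [1.0, 0.7, 0.5]
grip_width: 1.001
grasp_force: 0.0
```

```bash
python3 - <<'E'
from h import *
from scipy.spatial.transform import Rotation as R
o=manip.get_obs(); print(o['clock'],o['position'])
c=snap('wrist','wrist2')
for p in ([.4824,-.203,.032],[.6573,-.2219,.029],[.5284,-.2128,.025],[.5284-.0015,-.2128-.007,.025],[.5284+.0015,-.2128+.007,.025]): print(np.round(proj(c,p)))
E
```

```text
3.5 [ 0.52802918 -0.21250676  0.08011882]
[316. 182.]
[344. 443.]
[316. 262.]
[304. 262.]
[329. 262.]
```

View pics/wrist2.png

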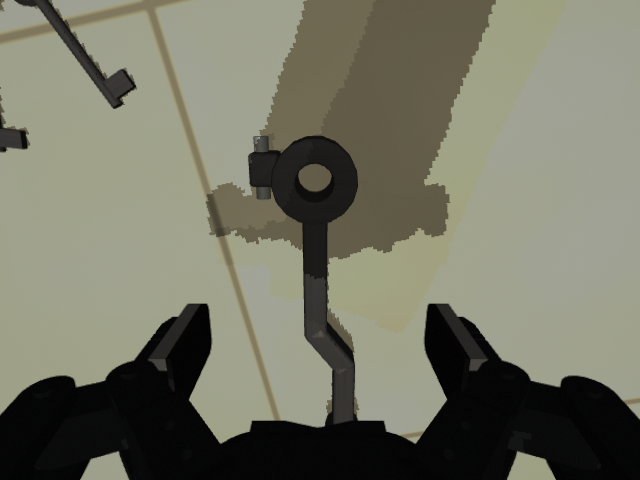

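The hub bore is at (315,180) against a predicted (316,182), and the bar lies vertical, centred between the fingers. Next I'll go down and grip.

Call:
move_arm:
  motion:
    - [[0,0,0.02],[0,0,0],1]
    - [[0,0,0.02],[0,0,0],1]
    - [[0,0,0.02],[0,0,0],1]
    - [[0,0,0.02],[0,0,0],1]
    - [[0,0,0.01],[0,0,0],1]
    - [[0,0,0.01],[0,0,0],1]
    - [[0,0,0],[0,0,0],0.2]
    - [[0,0,0],[0,0,0],-0.3]
    - [[0,0,0],[0,0,0],-1]
    - [[0,0,0],[0,0,0],-1]
    - [[0,0,0],[0,0,0],-1]
    - [[0,0,0],[0,0,0],-1]
  newtons: 60

```text
clock: 4.75
position: [0.529, -0.2134, 0.0069]
ee_rot: [0.105, 0.994, -0.0, 0.001]
ft_force: [-0.8, 0.0, 6.1]
grip_width: 0.154
grasp_force: 59.2
```

Call:
move_arm:
  motion:
    - [[0,0,0],[0,0,0],-1]
    - [[0,0,0],[0,0,0],-1]
    - [[0,0,0],[0,0,0],-1]

```text
clock: 5.05
position: [0.529, -0.2133, 0.0069]
ee_rot: [0.105, 0.994, -0.0, 0.0]
ft_force: [-0.2, -0.8, 6.2]
grip_width: 0.143
grasp_force: 59.2
```

Call:
move_arm:
  motion:
    - [[0,0,-0.008],[0,0,0],-1]
    - [[0,0,-0.012],[0,0,0],-1]
    - [[0,0,-0.016],[0,0,0],-1]
    - [[0,0,-0.02],[0,0,0],-1]
    - [[0,0,-0.02],[0,0,0],-1]
    - [[0,0,-0.03],[0,0,0],-1]
    - [[0,0,-0.03],[0,0,0],-1]
    - [[0,0,-0.03],[0,0,0],-1]
    - [[0,0,-0.03],[0,0,0],-1]
    - [[0,0,-0.014],[0,0,0],-1]
    - [[0,0,-0.008],[0,0,0],-1]
    - [[0,0,0],[0,0,0],-1]

```text
clock: 6.25
position: [0.5287, -0.2131, 0.1702]
ee_rot: [0.105, 0.994, 0.0, 0.0]
ft_force: [-0.1, 0.2, -8.1]
grip_width: 0.145
grasp_force: 59.5
```

```bash
python3 - <<'E'
from h import *
from scipy.spatial.transform import Rotation as R
o=manip.get_obs(); print(o['clock'],o['position'],R.from_quat(o['ee_rot']).as_matrix().round(3),o['grasp_force'],o['ft_force'],o['torque'])
s=snap('side','side3');t=snap('top','top3')
for c in (s,t):
  for p in ([.4824,-.203,.195],[.6573,-.2219,.192]): print(np.round(proj(c,p)))
S=load('side0');T=load('top0')
print(onz(S,417,192,0),onz(T,225,158,0.1),onz(T,207,115,.178))
def crop(c,u,v):
    return cv2.resize(np.clip(c['pixels'][v:v+150,u:u+200,::-1]*1.7,0,255).astype(np.uint8),(400,300),interpolation=cv2.INTER_CUBIC)
cv2.imwrite('pics/comp3.png',np.hstack([crop(s,240,130),crop(t,270,170)]))
E
```

```text
6.25 [ 0.52867642 -0.21305878  0.17018592] [[-0.978  0.209  0.001]
 [ 0.209  0.978  0.   ]
 [-0.001  0.    -1.   ]] 59.45226430892944 [-0.11183914  0.24509504 -8.11588356] [-0.03931829 -0.03670473  0.00517894]
[301. 220.]
[382. 228.]
[359. 266.]
[365. 180.]
[0.7896291  0.07552979 0.        ] [0.744838   0.07812657 0.1       ] [0.81459255 0.10291684 0.178     ]
```

View pics/comp3.png

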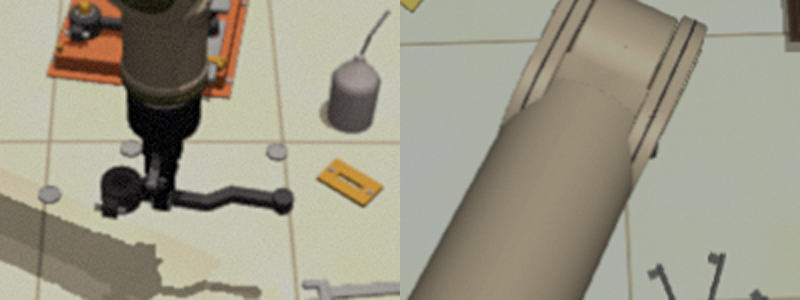

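The side crop shows the lever hanging level, with its hub at about (301,222) and boss at (381,229). That matches the prediction, and the oil can is clear of the path. Now I'll carry it across.

Call:
move_arm:
  motion:
    - [[0.003,0.01,0],[0,0,0],-1]
    - [[0.006,0.02,0],[0,0,0],-1]
    - [[0.0101,0.0336,0],[0,0,0],-1]
    - [[0.0101,0.0336,0],[0,0,0],-1]
    - [[0.0101,0.0336,0],[0,0,0],-1]
    - [[0.0101,0.0336,0],[0,0,0],-1]
    - [[0.0101,0.0336,0],[0,0,0],-1]
    - [[0.0101,0.0336,0],[0,0,0],-1]
    - [[0.0101,0.0336,0],[0,0,0],-1]
    - [[0.0101,0.0336,0],[0,0,0],-1]
    - [[0.0101,0.0336,0],[0,0,0],-1]
    - [[0.0101,0.0336,0],[0,0,0],-1]

```text
clock: 7.55
position: [0.5043, 0.074, 0.1691]
ee_rot: [0.105, 0.994, -0.0, -0.001]
ft_force: [0.6, -0.5, -7.2]
grip_width: 0.148
grasp_force: 59.3
```

Call:
move_arm:
  motion:
    - [[0.0101,0.0336,0],[0,0,0],-1]
    - [[0.0101,0.0336,0],[0,0,0],-1]
    - [[0.0101,0.0336,0],[0,0,0],-1]
    - [[0.0101,0.0336,0],[0,0,0],-1]
    - [[0.0101,0.0336,0],[0,0,0],-1]
    - [[0.0101,0.0336,0],[0,0,0],-1]
    - [[0.0101,0.0336,0],[0,0,0],-1]
    - [[0.007,0.023,0],[0,0,0],-1]
    - [[0.004,0.012,0],[0,0,-0.02],-1]
    - [[0.002,0.006,0],[0,0,-0.02],-1]
    - [[0,0,0],[0,0,-0.011],-1]
    - [[0,0,0],[0,0,0],-1]

```text
clock: 8.75
position: [0.4874, 0.2869, 0.1698]
ee_rot: [0.086, 0.996, -0.0, 0.0]
ft_force: [-0.4, 0.0, -7.1]
grip_width: 0.144
grasp_force: 59.3
```

```bash
python3 - <<'E'
from h import *
from scipy.spatial.transform import Rotation as R
o=manip.get_obs(); print(o['clock'],o['position'],R.from_quat(o['ee_rot']).as_matrix().round(3),o['grasp_force'],o['joint_pos'])
c=snap('wrist','wrist4')
for p in ([.4386,.3194,.08],[.6138,.308,.045]): print(np.round(proj(c,p)))
cv2.imwrite('pics/w4b.png',np.clip(c['pixels'][:,:,::-1].astype(float)*1.7,0,255))
E
```

```text
8.75 [0.48739995 0.28693398 0.16980503] [[-0.985  0.171  0.   ]
 [ 0.171  0.985 -0.   ]
 [-0.    -0.    -1.   ]] 59.344940185546875 [-0.95053977  0.24921802  0.39390897  1.72284024 -0.10168104  1.18990686
  0.86966207]
[355. 159.]
[367. 363.][ WARN:0@1.192] global loadsave.cpp:1063 imwrite_ Unsupported depth image for selected encoder is fallbacked to CV_8U.
```

View pics/w4b.png

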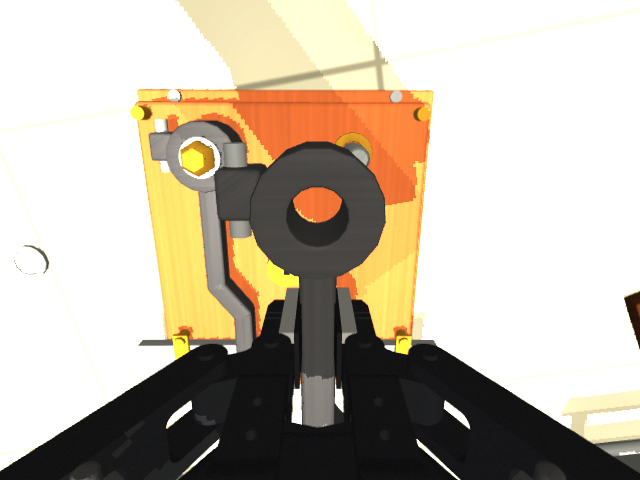

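The spindle tip shows at (356,157) against a predicted (355,159). The housing edges are level in the picture, so the yaw is right. I'll do the final shift, then go down.

Call:
move_arm:
  motion:
    - [[0.002,0.008,0],[0,0,0],-1]
    - [[0.0032,0.012,0],[0,0,0],-1]
    - [[0.0022,0.008,0],[0,0,0],-1]
    - [[0.001,0.0036,0],[0,0,0],-1]
    - [[0,0,0.01],[0,0,0],-1]
    - [[0,0,0.015],[0,0,0],-1]
    - [[0,0,0.015],[0,0,0],-1]
    - [[0,0,0.015],[0,0,0],-1]
    - [[0,0,0.01],[0,0,0],-1]
    - [[0,0,0.004],[0,0,0],-1]
    - [[0,0,0],[0,0,0],-1]
    - [[0,0,0],[0,0,0],-1]

```text
clock: 10.0
position: [0.4851, 0.3128, 0.1184]
ee_rot: [0.085, 0.996, 0.0, 0.0]
ft_force: [0.2, -0.8, -7.8]
grip_width: 0.147
grasp_force: 59.3
```

```bash
python3 - <<'E'
from h import *
o=manip.get_obs(); print(o['clock'],o['position'],o['ee_rot'],o['grasp_force'],o['ft_force'])
c=snap('wrist','wrist5');s=snap('side','side5')
for p in ([.4386,.3194,.08],[.4386,.3194,.142],[.4386,.3194,.110]): print(np.round(proj(c,p)),np.round(proj(s,p),1))
def cr(c,u,v,w,h): return cv2.resize(np.clip(c['pixels'][v:v+h,u:u+w,::-1]*1.7,0,255).astype(np.uint8),(400,400),interpolation=cv2.INTER_CUBIC)
cv2.imwrite('pics/comp5.png',np.hstack([cr(c,200,80,240,240),cr(s,250,60,133,133)]))
E
```

```text
10.0 [0.48505307 0.31284575 0.11843799] [8.50558750e-02 9.96376122e-01 2.59093746e-04 2.34512302e-04] 59.33985650539398 [ 0.2212381  -0.79878544 -7.76920171]
[313. 184.] [289.8 112.2]
[312. 216.] [289.1  94.8]
[313. 197.] [289.5 103.9]
```

View pics/comp5.png

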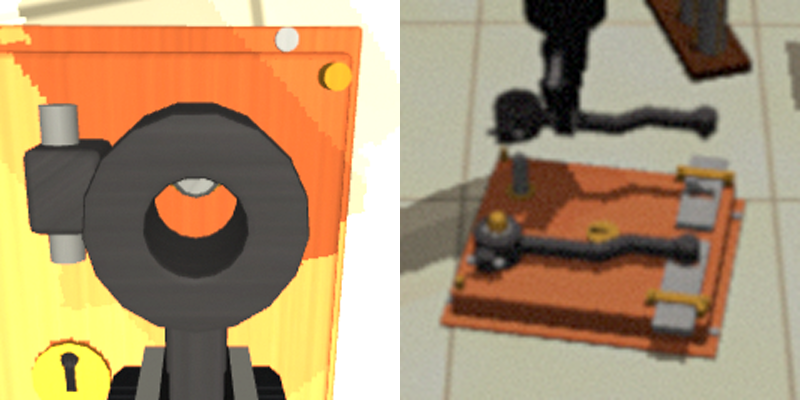

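In the wrist crop the bore is centred over the spindle tip to about 1.5 mm. In the side view the hub top is at (289,94), matching the prediction of (289.1,94.8). The lever is level and clear, so I'm handing in.

```bash
python3 -c "
from h import *
print(order.hand_in())"
```

```text
the job is handed in; nothing more can be done
None
```

I handed the job in at about 10 s of the 37 s limit, with the lever held still and level by its balance point. Its bore was within about 2 mm of the bare spindle's axis and its hub about 30 mm above the tip. The hand-in gave no verdict.

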